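# Hang the washed cups and goggles up to dry

### The arm

A 7-joint arm with a two-finger parallel gripper is mounted at the origin on the work surface. World frame = base frame: x ahead of the robot, y to its left, z up, the work surface at z = 0. Lengths are in m, angles in rad, forces in N, time in s.
With the tool pointing down it reaches from about 0.425 to 0.925 m from the base axis. Payload 6.8 kg.
Tool frame: the origin (TCP) lies midway between the tips of the shut fingers; the grasp point (between the pads) lies 19 mm behind it (bot.hold_point_z is the distance from the TCP to the grasp point, in m); z points along the fingers, y is the line along which they close (so a half turn about z gives the same grasp; the last joint's range is limited). The gripper opens to 85 mm and grips with 20 to 120 N. Pads are 22 mm wide; open, the fingers measure 114 mm over their backs; the gripper's body (76 mm by 85 mm) begins 54 mm behind the grasp point. The pads swing forward as they close: fully open they stand 13 mm farther back than shut.
Start: joints at [-1.385, 0.477, 0.022, 1.555, -0.011, 1.109, -0.083], TCP at [0.195, 0.646, 0.231] pointing down, gripper open.
Joint ranges: [-2.96, 2.96], [-0.34, 2.1], [-1.41, 1.46], [0.24, 2.44], [-1.37, 4.51], [0.17, 1.92], [-2.96, 2.96]. Speed limits (rad/s): [2.39, 2.39, 3.14, 3.14, 3.14, 3.14, 3.14].

### API

Orientations are given as a unit quaternion [w, x, y, z].
In Python, from station import bot gives the robot as it stands. The module is installed in compiled form; this text tells all that it offers.
- The arm moves only by the tool step_arm, never from a script. Its argument "increments" is a list that holds one entry, the list of rows, each a list of 7 numbers: the opening, from -1 (shut) to 1 (fully open), then the shift along the tool's x, y, z in mm, then the turn, a rotation vector about the tool's x, y, z in degrees. In form: [[[grip, x, y, z, ax, ay, az], ...]]. A call has 1 to 10 rows; each row is the pose to reach, as a shift and turn from the pose commanded when the call began, along the tool's axes at that moment; what a row does not reach only later rows make up. A row lasts 1/12 s, in which the tool goes at most 41.7 mm and 7.16 degrees, less where a joint would pass 70% of its speed; a pose out of reach is approached as far as the arm can. A call with a gripper value outside its range is refused whole. The fingers move at their own pace and stop on an object; "force" is the grip in N (left out, the last holds). Time passes only in rows, so rows that repeat a pose let the fingers close. It gives the time, the measured TCP pose, the force, the opening and the grip force at its end, in the units of the state.
- bot.get_obs(): the state, without advancing time (a new reading comes with each control period).
- bot.read_camera(name): name is "scene" or "top"; returns a dict with "image" (420x560x3 uint8, red, green, blue), "camera_matrix" (3x3 intrinsics, pixels), "dist" ([k1, k2, p1, p2, k3] as OpenCV has them; the pictures are not rectified), "R" (3x3) and "t" (3): a world point X has camera coordinates R X + t. Camera axes: x right, y down, z forward; pixel columns grow to the right and rows downward; lengths in m; the calibration is good to about 2 mm. A picture is of the moment at which its call begins. There is no depth.
- bot.hand_in(): hands the job in; it is judged then, once.
The state is a dict: "t": time; "q": joint angles; "joint_vel": joint speeds; "joint_torque": joint torques, N m; "eef_pos": TCP position; "tool_rot": TCP orientation; "contact_force": force on the tool from outside, world axes, zero at the start; "torque": the same for the moment, N m; "gripper_width": opening from 0.0 (shut) to 1.0 (fully open); "grasp_force": force on a finger pad.
Only numpy, scipy, OpenCV 4.12 (cv2) and the standard library are available. Lean on these libraries where they do the work, as an engineer would, in place of code of your own. Each camera call takes 0.05 s, during which the arm holds its last target. There are 200 camera calls.

### The job

Put the washed things up to dry: hang every rinse cup by its handle on a free peg of the drying rack, one cup to a peg, leaving the mirror hanging on the peg it already has, and drape every pair of goggles over the drying rail, with the bar under both side arms, between the lenses and the bent ear ends, so that they sit balanced and roughly level. Push the rack's drip tray fully home, and leave everything else on the table where it stands.

Things in the scene. Friction and masses are not known exactly. Their poses are not given: they have to be found in the camera images.
- tray (a joint): slide of the white drip tray under the rack (m): 0 = fully home, up to 0.045 = out to the rack's front (-x); about 2.5 N of friction, stays where left. The tray's front lip (484 mm long along the rack's y, 6 mm thick, 5 to 35 mm above the table) has its front face at rack x = -0.1455 minus this value; push it along the rack's +x
- rack: steel drying rack, fixed. Origin on the table under the middle of its cross beam, which runs along the rack's y: 530 mm long, 20 mm deep, 26 mm high, centre 180 mm up. Four pegs stand out of it to the rack's -x (robot's side). Uprights 22 mm wide at y = +-262 mm reach 194 mm high
- rail: low steel drying rail, fixed. Origin on the table under its middle: a round horizontal bar, 14 mm diameter, 360 mm long, along the rail's y, its axis 160 mm up (top at 167 mm), on two end posts. x is level, square to the bar
- mirror: small white hand mirror that already hangs on one of the pegs by the ring at its handle's end. Origin at the centre of the ring (inner radius 11 mm); the disc, 92 mm diameter and 8 mm thick, has its centre 89 mm below. Hangs square to the peg, about 45 mm out from the beam. Stays where it is
- peg1: round steel peg of the rack, 10 mm diameter, with a 15 mm ball at its tip. Origin at its root on the beam's front face, 180 mm up; it runs 100 mm along its own -x and rises 17 mm over that length; y is along the beam. Pegs are 145 mm apart; which of the four is which changes, and the mirror hangs on one
- peg2: round steel peg of the rack, 10 mm diameter, with a 15 mm ball at its tip. Origin at its root on the beam's front face, 180 mm up; it runs 100 mm along its own -x and rises 17 mm over that length; y is along the beam. Pegs are 145 mm apart; which of the four is which changes, and the mirror hangs on one
- peg3: round steel peg of the rack, 10 mm diameter, with a 15 mm ball at its tip. Origin at its root on the beam's front face, 180 mm up; it runs 100 mm along its own -x and rises 17 mm over that length; y is along the beam. Pegs are 145 mm apart; which of the four is which changes, and the mirror hangs on one
- peg4: round steel peg of the rack, 10 mm diameter, with a 15 mm ball at its tip. Origin at its root on the beam's front face, 180 mm up; it runs 100 mm along its own -x and rises 17 mm over that length; y is along the beam. Pegs are 145 mm apart; which of the four is which changes, and the mirror hangs on one
- cup1: washed stainless rinse cup, standing upright: 60 mm outside diameter, 80 mm high, wall 3 mm, about 0.14 kg, mouth up. Origin at the centre of its underside, z up the cup; a handle of 8 mm round bar stands out at its +y. May be absent (None)
- cup1_eye (a point): centre of the opening of that cup's handle, 47 mm to the cup's +y, 43 mm above its base. The opening is seen along the cup's x, about 30 mm wide (y 30 to 60 mm) and 40 mm high; its upper bar's underside is 65 mm above the base; the handle ends at y = 70 mm, its top at 73 mm
- cup2: washed stainless rinse cup, standing upright: 60 mm outside diameter, 80 mm high, wall 3 mm, about 0.14 kg, mouth up. Origin at the centre of its underside, z up the cup; a handle of 8 mm round bar stands out at its +y. May be absent (None)
- cup2_eye (a point): centre of the opening of that cup's handle, 47 mm to the cup's +y, 43 mm above its base. The opening is seen along the cup's x, about 30 mm wide (y 30 to 60 mm) and 40 mm high; its upper bar's underside is 65 mm above the base; the handle ends at y = 70 mm, its top at 73 mm
- cup3: washed stainless rinse cup, standing upright: 60 mm outside diameter, 80 mm high, wall 3 mm, about 0.14 kg, mouth up. Origin at the centre of its underside, z up the cup; a handle of 8 mm round bar stands out at its +y. May be absent (None)
- cup3_eye (a point): centre of the opening of that cup's handle, 47 mm to the cup's +y, 43 mm above its base. The opening is seen along the cup's x, about 30 mm wide (y 30 to 60 mm) and 40 mm high; its upper bar's underside is 65 mm above the base; the handle ends at y = 70 mm, its top at 73 mm
- goggles1: washed goggles, amber lenses, standing open: front 136 mm wide, 60 mm high, rigid arms 130 mm apart going back to +x, 108 mm deep, 0.06 kg. Origin at the middle of the front's foot. Brow bar (pinch at its middle): x -5 to +5 mm, 47 to 60 mm high. Arms' underside 46 mm up from x = 5 to 80 mm, then bent down to the table at x = 104 mm. May be absent (None)
- goggles1_mid (a point): point midway between the two arms at the height of their underside, 46 mm above the foot and 50 mm behind the front (+x): above the centre of mass, so the goggles balance with the bar under this point
- goggles2: washed goggles, amber lenses, standing open: front 136 mm wide, 60 mm high, rigid arms 130 mm apart going back to +x, 108 mm deep, 0.06 kg. Origin at the middle of the front's foot. Brow bar (pinch at its middle): x -5 to +5 mm, 47 to 60 mm high. Arms' underside 46 mm up from x = 5 to 80 mm, then bent down to the table at x = 104 mm. May be absent (None)
- goggles2_mid (a point): point midway between the two arms at the height of their underside, 46 mm above the foot and 50 mm behind the front (+x): above the centre of mass, so the goggles balance with the bar under this point
- jar: amber glass jar, 60 mm diameter, 75 mm high, origin at its foot, stands among the cups. Not part of the job: leave it where it is
- lotion: white bottle, 54 mm diameter, 140 mm high, origin at its foot, behind the rack. Not part of the job: leave it where it is
- bowl: small steel bowl, 80 mm wide, 35 mm high, origin at its foot. Not part of the job: leave it where it is
- toner: amber bottle, 52 mm diameter, 150 mm high, origin at its foot, at the back. Not part of the job: leave it where it is

How it is judged:
By the outcome, as a careful person would: the job done as asked, in the order asked, and still so for the second after the job is handed in, with the robot touching nothing.
Of cup1, cup2, cup3 only 2 to 3 are there at a start; the rules pass over those that are not, and their reading is None.
Of goggles1, goggles2 only 1 to 2 are there at a start; the rules pass over those that are not, and their reading is None.
At some moment in a run one of cup1, cup2, cup3, goggles1, goggles2 may be knocked a few centimetres aside while the robot is not near it.
It also fails if it takes over 210 s, if anything falls off the work surface, if the arm or the gripper's body presses on something with over 40 N, if the wrist force passes 120 N, or if a joint passes its speed limit or range.

## Working session

There is one attempt and no reset: what is moved stays moved. The work goes in short steps, Python scripts to look and compute and a tool call to move; the robot and the scene stay as the last step left them, time stands still between calls to the robot, and variables do not carry over. Pictures are saved under pics/ and viewed, at most 14 in all, crops included, and the job is handed in when it is done.

Besides the shell and the picture viewer there is one more tool, called after "Request:" as name([rows], argument=value, ...), one row to a line, values as JSON. step_arm: Moves the arm, as the interface text tells. Its arguments: {"type":"object","properties":{"increments":{"type":"array"},"force":{"type":"number"}},"required":["increments"]}

```bash
mkdir -p pics; cat > h.py <<'E'
import numpy as np, cv2
from station import bot
from scipy.spatial.transform import Rotation as Ro
def cam(n):
    return bot.read_camera(n)
def save(c,f): cv2.imwrite('pics/'+f,c['image'][:,:,::-1])
def ray(c,uv):
    p=cv2.undistortPoints(np.array([[uv]],float),c['camera_matrix'],np.array(c['dist'],float))[0,0]
    R=np.array(c['R']);d=R.T@np.array([p[0],p[1],1]);o=-R.T@np.array(c['t']);return o,d/np.linalg.norm(d)
def onz(c,uv,z):
    o,d=ray(c,uv);return o+d*(z-o[2])/d[2]
def proj(c,X):
    return cv2.projectPoints(np.array(X,float).reshape(-1,3),cv2.Rodrigues(np.array(c['R']))[0],np.array(c['t'],float),c['camera_matrix'],np.array(c['dist'],float))[0][:,0]
def tri(c1,u1,c2,u2):
    o1,d1=ray(c1,u1);o2,d2=ray(c2,u2);A=np.stack([d1,-d2],1);s=np.linalg.lstsq(A,o2-o1,rcond=None)[0]
    a=o1+s[0]*d1;b=o2+s[1]*d2;return (a+b)/2,np.linalg.norm(a-b)
def pose():
    o=bot.get_obs();q=o['tool_rot'];return np.array(o['eef_pos']),Ro.from_quat([q[1],q[2],q[3],q[0]])
def to(p,R=None):
    "shift mm in tool axes & rotvec deg from the measured pose to target"
    p0,R0=pose();sh=R0.inv().apply(np.array(p)-p0)*1000
    rv=np.zeros(3) if R is None else np.degrees((R0.inv()*R).as_rotvec())
    return np.round(sh,1),np.round(rv,2)
E
python3 - <<'E'
from h import *
for n in('scene','top'):
    c=cam(n);save(c,n+'0.png');print(n,c['camera_matrix'],c['dist'],-np.array(c['R']).T@c['t'],c['R'][2])
o=bot.get_obs();print(o['eef_pos'],o['tool_rot'],o['q'],o['gripper_width'],bot.hold_point_z)
E
```

```text
scene [[523.84305288   0.         283.24857042]
 [  0.         523.84305288 206.73854766]
 [  0.           0.           1.        ]] [-0.10755916  0.          0.          0.          0.        ] [ 1.43674016 -0.28740427  0.91384608] [-0.72437515  0.24262166 -0.64530254]
top [[467.66024093   0.         285.66850923]
 [  0.         467.66024093 201.48833418]
 [  0.           0.           1.        ]] [-0.0568054  0.         0.         0.         0.       ] [ 0.47060206 -0.00366276  1.16438257] [ 0.08363628  0.00559225 -0.99648066]
[0.1953389  0.6455544  0.23040146] [-5.32403478e-05  1.46372065e-01  9.89229257e-01 -8.32155645e-04] [-1.38510114  0.47773826  0.02235931  1.55637113 -0.01149042  1.10927943
 -0.0831139 ] 1.0002095945540024 0.0187
```

View pics/scene0.png

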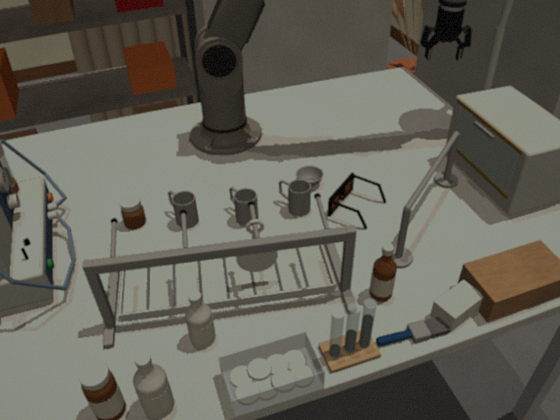

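View pics/top0.png

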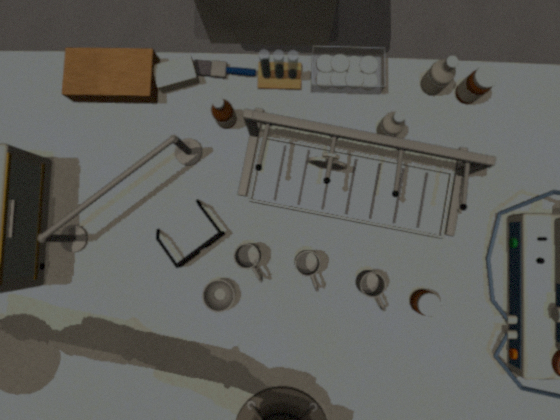

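The scene shows three cups: in the top view they're at about (248,255), (308,262) and (371,283). There is one pair of goggles near (190,235), the rail runs from (50,237) to (185,145), and the mirror hangs on the second peg from the left, near (330,160). I'll enlarge this to measure.

```bash
python3 - <<'E'
import cv2,numpy as np
def crop(f,o,x0,x1,y0,y1,s):
    im=cv2.imread('pics/'+f)[y0:y1,x0:x1]; im=(255*(im/255.)**0.6).astype('uint8')
    im=cv2.resize(im,None,fx=s,fy=s,interpolation=cv2.INTER_CUBIC)
    for x in range(-(-x0//20)*20,x1,20):
        cv2.line(im,(int((x-x0+.5)*s),0),(int((x-x0+.5)*s),6),(0,0,255),1);cv2.putText(im,str(x),(int((x-x0)*s),16),0,.35,(0,0,255))
    for y in range(-(-y0//20)*20,y1,20):
        cv2.line(im,(0,int((y-y0+.5)*s)),(6,int((y-y0+.5)*s)),(0,0,255),1);cv2.putText(im,str(y),(8,int((y-y0)*s)+4),0,.35,(0,0,255))
    cv2.imwrite('pics/'+o,im)
crop('top0.png','tc1.png',235,500,95,310,3)
crop('top0.png','tc2.png',25,285,125,315,3)
crop('scene0.png','sc1.png',80,360,170,350,2.8)
crop('scene0.png','sc2.png',270,470,120,280,3.7)
E
```

```text
(no output)
```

View pics/tc1.png

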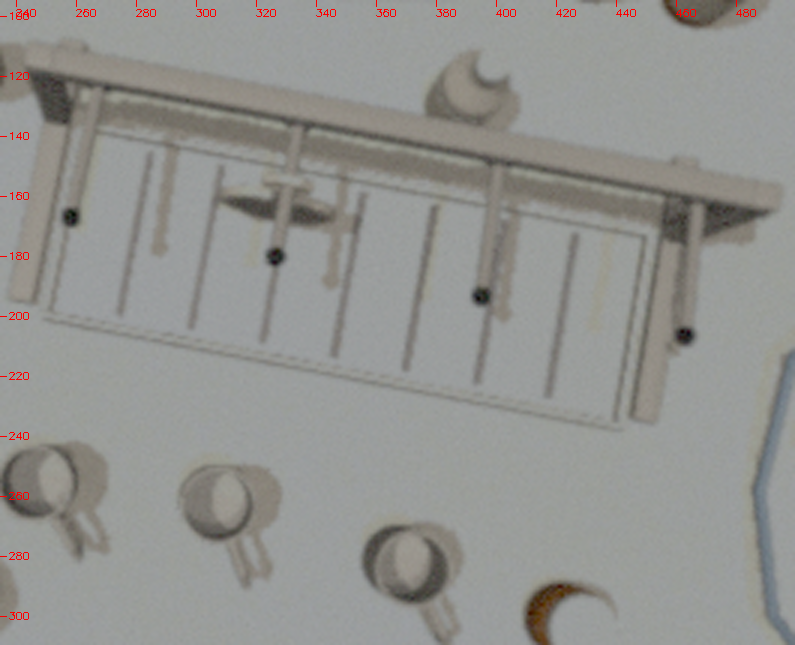

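View pics/tc2.png

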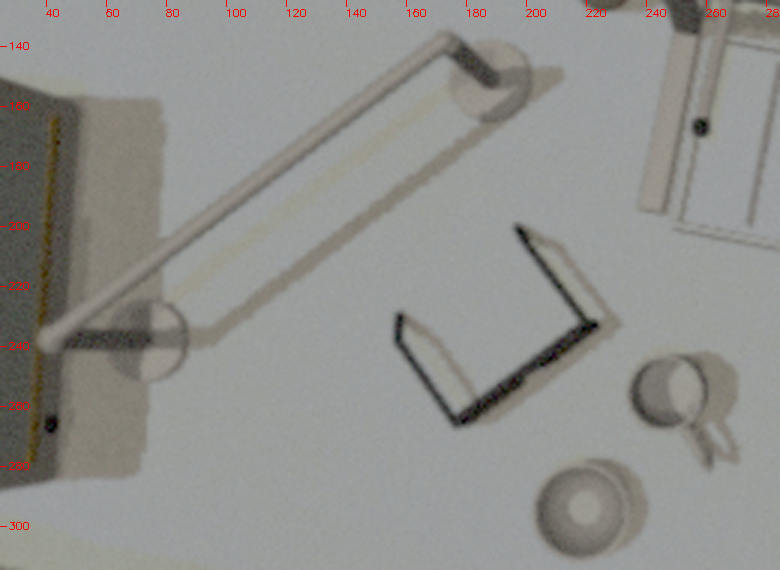

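View pics/sc1.png

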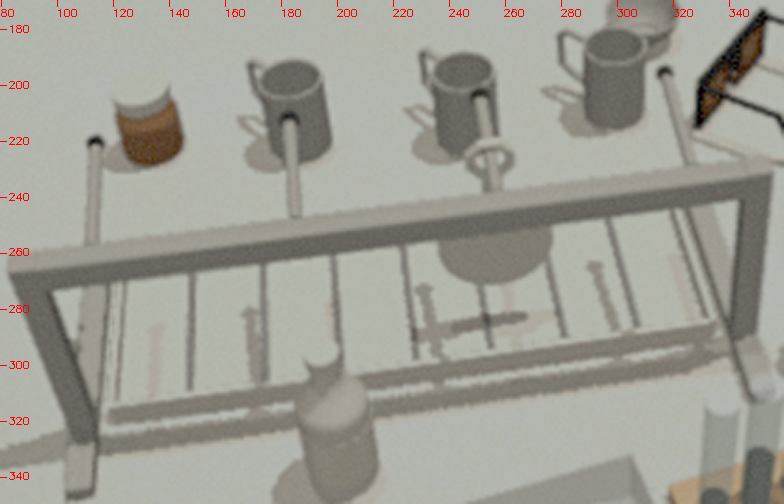

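View pics/sc2.png

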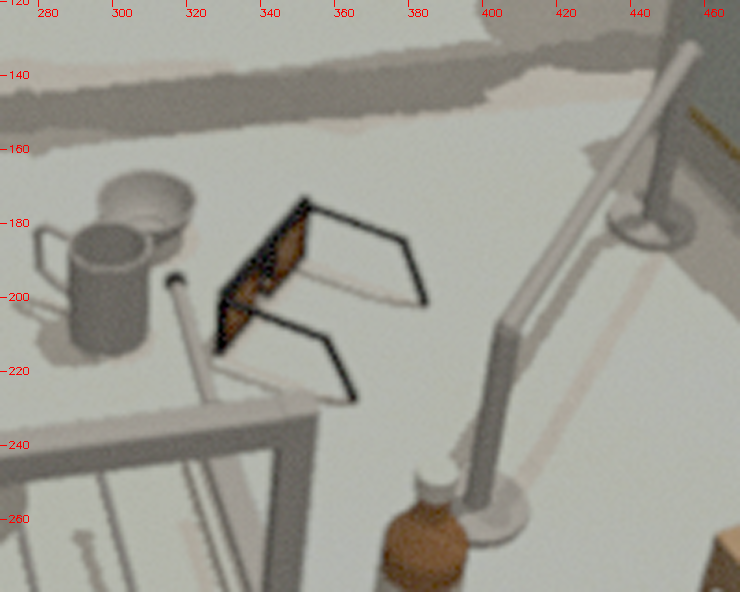

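The crops give clean pixel positions. Peg balls in the top view are at (258.5,167), (327,180.5), (395,193.5) and (463,206.5). Cup rims are at (248,255.5), (307,262) and (370,282.5), with the handles pointing down-right. The rail ends are at (40,238) and (175,137.5), and the goggles' front runs from (177,266) to (222,233). Next I'll convert these to world positions.

```bash
python3 - <<'E'
from h import *
T=cam('top');S=cam('scene')
f=lambda p:(235+(p[0]+.5)/3-.5,95+(p[1]+.5)/3-.5)
g=lambda p:(25+(p[0]+.5)/3-.5,125+(p[1]+.5)/3-.5)
s1=lambda p:(80+(p[0]+.5)/2.8-.5,170+(p[1]+.5)/2.8-.5)
s2=lambda p:(270+(p[0]+.5)/3.7-.5,120+(p[1]+.5)/3.7-.5)
np.set_printoptions(precision=4,suppress=True)
tt=[(71,217),(276,257),(481,296),(684,335)];ss=[(666,72),(480,98),(289,118),(95,142)]
tips=[]
for a,b in zip(tt,ss):
    X,e=tri(T,f(a),S,s1(b));z=onz(T,f(a),.197);tips.append(z);print('tip',X,e,z,onz(S,s1(b),.197))
tips=np.array(tips);d=tips[0]-tips[3];yaw=np.arctan2(d[1],d[0])-np.pi/2;print('rack yaw',np.degrees(yaw),np.linalg.norm(d))
c=tips.mean(0)[:2];ex=np.array([np.cos(yaw),np.sin(yaw)]);print('rack origin',c+.11*ex)
print('lip', [ (onz(T,f(p),.035)[:2]-c-.11*ex)@ex for p in((45,318),(330,374),(620,428))])
for n,a,h in(('A',(40,482),(80,555)),('B',(217,502),(246,583)),('C',(405,563),(444,640))):
    a=onz(T,f(a),.08);h=onz(T,f(h),.069);v=h-a;print(n,a,np.degrees(np.arctan2(v[1],v[0])),np.hypot(*v[:2]))
for a,b in(((450,38),(692,48)),((45,340),(507,330))): print('rail',onz(T,g(a),.16))
print(onz(S,s2((692,48)),.16),onz(S,s2((507,330)),.16))
for a in((457,423),(592,325)): print('gog',onz(T,g(a),.055))
for a in((305,203),(222,293)): print('gogS',onz(S,s2(a),.055))
for a in((397,338),(521,233)): print('bend',onz(T,g(a),.05))
E
```

```text
tip [0.6228 0.0624 0.1981] 0.0032934273217614923 [0.6225 0.061  0.197 ] [0.6218 0.0647 0.197 ]
tip [ 0.5991 -0.081   0.1951] 0.00321257172022591 [ 0.5985 -0.0824  0.197 ] [ 0.6018 -0.08    0.197 ]
tip [ 0.5754 -0.2238  0.1986] 0.00262751221052055 [ 0.5753 -0.2255  0.197 ] [ 0.5741 -0.2224  0.197 ]
tip [ 0.5521 -0.3667  0.1987] 0.0014772131699968918 [ 0.5522 -0.3681  0.197 ] [ 0.5505 -0.3662  0.197 ]
rack yaw -9.309333021516531 0.4347750667814236
rack origin [ 0.6957 -0.1715]
lip [np.float64(-0.17133489252083173), np.float64(-0.17216719058481447), np.float64(-0.1707218088782277)]
A [0.4345 0.0857 0.08  ] -150.1216468157236 0.06422083210874724
B [ 0.4232 -0.0507  0.08  ] -158.4883696032731 0.0667815236071433
C [ 0.3806 -0.1961  0.08  ] -150.7046980566049 0.06789517006058589
rail [0.689  0.2492 0.16  ]
rail [0.4598 0.536  0.16  ]
[0.4602 0.5375 0.16  ] [0.6924 0.2508 0.16  ]
gog [0.4042 0.2551 0.055 ]
gog [0.4845 0.1513 0.055 ]
gogS [0.4089 0.2574 0.055 ]
gogS [0.4843 0.1584 0.055 ]
bend [0.4695 0.3074 0.05  ]
bend [0.5562 0.2118 0.05  ]
```

```bash
cat >> h.py <<'E'
def down(yaw):
    a=np.radians(yaw);y=np.array([np.cos(a),np.sin(a),0]);z=np.array([0,0,-1.]);return Ro.from_matrix(np.stack([np.cross(y,z),y,z],1))
def go(x,y,z,yaw):
    sh,rv=to((x,y,z),down(yaw));print('shift',sh,'rot',rv,'rows>=',np.linalg.norm(sh)/41.7,np.linalg.norm(rv)/7.16)
RY=np.radians(-9.31);RX=np.array([np.cos(RY),np.sin(RY)]);RYv=np.array([-np.sin(RY),np.cos(RY)]);RO=np.array([.6957,-.1715])
def rack(x,y): return RO+x*RX+y*RYv
E
python3 -c "
from h import *
go(.4345,.0857,.2,-60)"
```

```text
shift [-391.  -466.8   31.2] rot [-3.0000e-02  8.0000e-02  1.3317e+02] rows>= 14.621547367455868 18.599165839186128
```

Request:
step_arm([
  [[1, -195, -233, 16, 0, 0, 66], [1, -195, -233, 16, 0, 0, 66], [1, -195, -233, 16, 0, 0, 66], [1, -195, -233, 16, 0, 0, 66], [1, -195, -233, 16, 0, 0, 66], [1, -195, -233, 16, 0, 0, 66], [1, -195, -233, 16, 0, 0, 66], [1, -195, -233, 16, 0, 0, 66], [1, -195, -233, 16, 0, 0, 66], [1, -195, -233, 16, 0, 0, 66]],
])

```text
t: 1.03
eef_pos: [0.3153, 0.3651, 0.2154]
tool_rot: [-0.0, 0.665, 0.747, 0.0]
contact_force: [-0.4, 0.4, 0.3]
gripper_width: 1.001
grasp_force: 0.0
```

```bash
python3 -c "
from h import *
go(.4345,.0857,.2,-60);print(bot.get_obs()['q'])"
```

```text
shift [-291.3   86.2   15.4] rot [-1.000e-02 -1.000e-02  6.663e+01] rows>= 7.294398384394494 9.3058661314002
[-1.2548462   0.17567246  0.30187359  2.03742765 -0.06480581  0.93720211
 -0.80329537]
```

Request:
step_arm([
  [[1, -291, 86, 15, 0, 0, 66.6], [1, -291, 86, 15, 0, 0, 66.6], [1, -291, 86, 15, 0, 0, 66.6], [1, -291, 86, 15, 0, 0, 66.6], [1, -291, 86, 15, 0, 0, 66.6], [1, -291, 86, 15, 0, 0, 66.6], [1, -291, 86, 15, 0, 0, 66.6], [1, -291, 86, 15, 0, 0, 66.6], [1, -291, 86, 15, 0, 0, 66.6], [1, -291, 86, 15, 0, 0, 66.6]],
])

```text
t: 1.87
eef_pos: [0.4366, 0.0871, 0.2003]
tool_rot: [0.0, 0.966, 0.259, 0.0]
contact_force: [0.5, 0.7, -0.5]
gripper_width: 0.999
grasp_force: 0.0
```

```bash
python3 -c "
from h import *
go(.4345,.0857,.033,-60);print(bot.get_obs()['q'])
S=cam('scene');T=cam('top');im=np.hstack([T['image'][160:380,180:460],S['image'][120:340,120:400]])
cv2.imwrite('pics/a1.png',cv2.resize((255*(im/255.)**.6).astype('uint8')[:,:,::-1],(800,314)))"
```

```text
shift [ -2.5   0.2 167.3] rot [ 0.01 -0.   -0.  ] rows>= 4.012441187276381 0.0013966480446927375
[-0.94048529  0.14112129  0.67010021  2.14789904 -0.11291622  0.88586856
 -1.25089612]
```

View pics/a1.png

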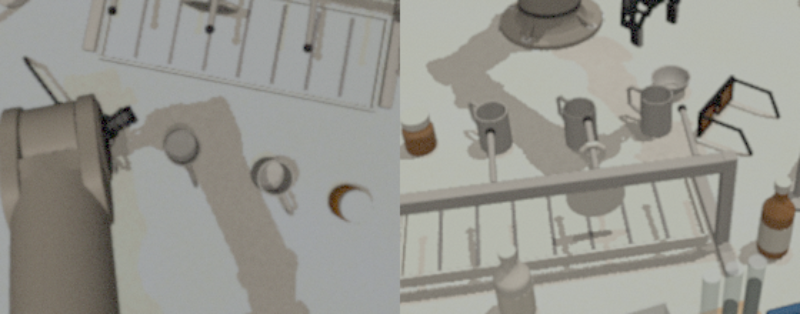

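Nothing has moved. The gripper is above cup A, at about (655,110) in the scene half, so I'll descend.

Request:
step_arm([
  [[1, -2.5, 0, 40, 0, 0, 0], [1, -2.5, 0, 80, 0, 0, 0], [1, -2.5, 0, 120, 0, 0, 0], [1, -2.5, 0, 150, 0, 0, 0], [1, -2.5, 0, 167, 0, 0, 0], [1, -2.5, 0, 167, 0, 0, 0]],
])

```text
t: 2.47
eef_pos: [0.4316, 0.0868, 0.0303]
tool_rot: [0.0, 0.964, 0.265, -0.003]
contact_force: [-0.4, 0.0, 0.7]
gripper_width: 1.0
grasp_force: 0.0
```

Request:
step_arm([
  [[-1, 0, 0, 0, 0, 0, 0], [-1, 0, 0, 0, 0, 0, 0], [-1, 0, 0, 0, 0, 0, 0], [-1, 0, 0, 0, 0, 0, 0], [-1, 0, 0, 0, 0, 0, 0], [-1, 0, 0, 0, 0, 0, 0]],
], force=40)

```text
t: 2.97
eef_pos: [0.4352, 0.088, 0.0347]
tool_rot: [-0.0, 0.965, 0.264, 0.001]
contact_force: [-0.2, 0.1, 9.0]
gripper_width: 0.683
grasp_force: 44.3
```

```bash
python3 -c "
from h import *
go(.4345,.0857,.2,-60);print(bot.get_obs())"
```

```text
shift [  -1.3    1.5 -165.3] rot [-0.01 -0.17  0.6 ] rows>= 3.964314563447468 0.08710874932688645
{'t': 2.9667, 'q': array([-0.73049783,  0.46672572,  0.47607485,  2.26746111, -0.45262423,
        0.49308316, -0.9315247 ]), 'joint_vel': array([ 0.00200769, -0.00079855, -0.00023712, -0.00080262, -0.0011941 ,
        0.00141673,  0.00071839]), 'joint_torque': array([  0.3176159 , -36.67759538,   5.73116988, -12.4413693 ,
        -0.04788996,  -0.41507263,  -0.04663374]), 'eef_pos': array([0.43523183, 0.08795081, 0.03467115]), 'tool_rot': array([-4.49724458e-04,  9.64549991e-01,  2.63895988e-01,  1.42147074e-03]), 'contact_force': array([-0.24683009,  0.10142717,  9.00854877]), 'torque': array([-0.05932546,  0.25627617,  0.11138185]), 'grasp_force': 44.25536646042019, 'gripper_width': 0.6830939668394763}
```

Request:
step_arm([
  [[-1, 0, 0, -40, 0, 0, 0], [-1, 0, 0, -80, 0, 0, 0], [-1, 0, 0, -120, 0, 0, 0], [-1, 0, 0, -150, 0, 0, 0], [-1, 0, 0, -150, 0, 0, 0]],
])

```text
t: 3.38
eef_pos: [0.4376, 0.0881, 0.1889]
tool_rot: [-0.002, 0.965, 0.263, 0.005]
contact_force: [1.2, 1.0, -2.4]
gripper_width: 0.681
grasp_force: 45.0
```

```bash
python3 -c "
from h import *
print(rack(-.11,.2175),rack(-.11,-.2175),bot.get_obs()['grasp_force'])
x,y=rack(-.205,.2665);print(x,y);go(x,y,.182,-8.6)"
```

```text
[0.62233527 0.06093035] [ 0.55196268 -0.36833961] 44.99005992198363
0.5365136825933635 0.12465361951276838
shift [103.7  18.8   8. ] rot [  0.24  -0.59 -50.86] rows>= 2.5346179017365227 7.103908972507942
```

Request:
step_arm([
  [[-1, 52, 9, 4, 0, 0, -25], [-1, 52, 9, 4, 0, 0, -25], [-1, 104, 19, 8, 0, -0.5, -51], [-1, 104, 19, 8, 0, -0.5, -51], [-1, 104, 19, 8, 0, -0.5, -51], [-1, 104, 19, 8, 0, -0.5, -51], [-1, 104, 19, 8, 0, -0.5, -51], [-1, 104, 19, 8, 0, -0.5, -51], [-1, 104, 19, 8, 0, -0.5, -51]],
])

```text
t: 4.13
eef_pos: [0.533, 0.1237, 0.1752]
tool_rot: [0.001, 0.758, 0.652, -0.004]
contact_force: [-0.0, -0.4, -1.5]
gripper_width: 0.68
grasp_force: 44.7
```

```bash
python3 -c "
from h import *
x,y=rack(-.075,.2665);print(x,y);go(x,y,.182,-8.6)
S=cam('scene');T=cam('top');im=np.hstack([T['image'][90:310,180:460],S['image'][120:340,170:450]])
cv2.imwrite('pics/a2.png',cv2.resize((255*(im/255.)**.6).astype('uint8')[:,:,::-1],(800,314)))"
```

```text
0.6648012570978891 0.10362273204348135
shift [ -0.2 133.3  -7.3] rot [-0.23  0.42  0.02] rows>= 3.2014361544460948 0.06693718975598748
```

View pics/a2.png

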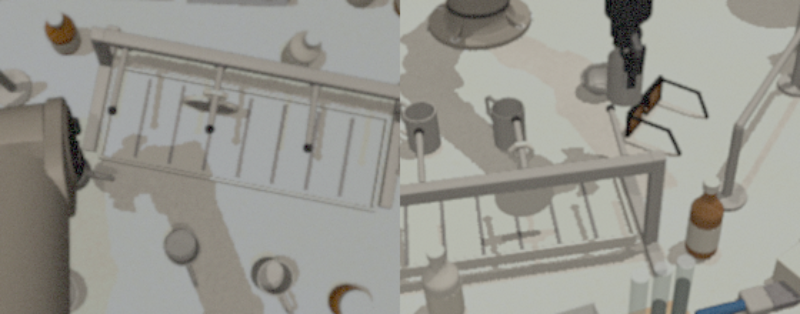

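```bash
python3 -c "
from h import *
T=cam('top');S=cam('scene');p,R=pose();c=p[:2]-.0018*RYv;b=p[2]-.0347
for d in(.03,.05,.07):
  q=c-d*RYv;print(d,proj(T,[*q,b+.069]),proj(S,[*q,b+.069]))
def cr(C,x,y,w,h,s): return cv2.resize((255*(C['image'][y:y+h,x:x+w]/255.)**.5).astype('uint8')[:,:,::-1],None,fx=s,fy=s)
cv2.imwrite('pics/a3.png',np.hstack([cr(T,220,150,60,80,6),cr(S,290,130,60,80,6)]))"
```

```text
0.03 [[241.00285701 211.29066468]] [[313.51741967 164.46802453]]
0.05 [[250.57474711 213.14509152]] [[305.01165107 165.44452211]]
0.07 [[260.15914409 215.00102536]] [[296.4669215  166.42774795]]
```

View pics/a3.png

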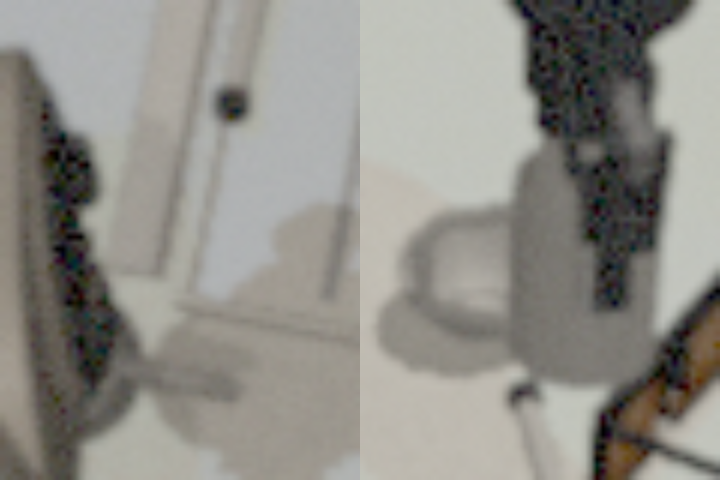

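The handle in flight matches the prediction: its end is at (260,214.6) in the top view, and I expected (260.2,215). Next I'll raise it slightly and thread it onto the peg.

Request:
step_arm([
  [[-1, 0, 0, -8, 0, 0.4, 0], [-1, 0, 0, -8, 0, 0.4, 0], [-1, 0, 20, -8, 0, 0.4, 0], [-1, 0, 40, -8, 0, 0.4, 0], [-1, 0, 60, -8, 0, 0.4, 0], [-1, 0, 80, -8, 0, 0.4, 0], [-1, 0, 100, -8, 0, 0.4, 0], [-1, 0, 120, -8, 0, 0.4, 0], [-1, 0, 133, -8, 0, 0.4, 0], [-1, 0, 133, -8, 0, 0.4, 0]],
])

```text
t: 5.17
eef_pos: [0.6674, 0.1035, 0.183]
tool_rot: [-0.0, 0.758, 0.653, -0.001]
contact_force: [0.8, -0.7, -2.0]
gripper_width: 0.683
grasp_force: 44.8
```

```bash
python3 -c "
from h import *
x,y=rack(-.073,.2665);print(x,y);go(x,y,.165,-8.6)
S=cam('scene');T=cam('top')
def cr(C,x,y,w,h,s): return cv2.resize((255*(C['image'][y:y+h,x:x+w]/255.)**.5).astype('uint8')[:,:,::-1],None,fx=s,fy=s)
cv2.imwrite('pics/a4.png',np.hstack([cr(T,220,120,60,80,6),cr(S,290,150,60,80,6)]))"
```

```text
0.6667749120902664 0.10329917992856924
shift [-0.2 -0.6 18. ] rot [-0.06  0.07  0.07] rows>= 0.43192104757484606 0.016167369975964
```

View pics/a4.png

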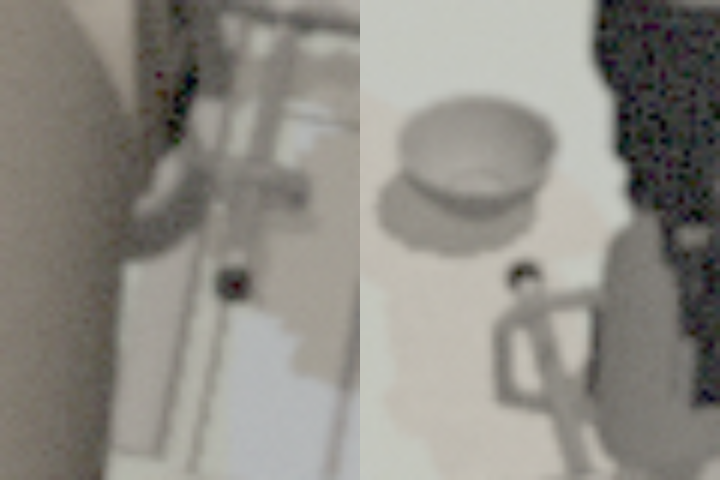

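The peg passes through the handle: the ball is at (520,275) in the right crop, beyond the top bar. Next I'll lower the bar onto the peg.

Request:
step_arm([
  [[-1, 0, 0, 8, 0, 0, 0], [-1, 0, 0, 14, 0, 0, 0], [-1, 0, 0, 16, 0, 0, 0], [-1, 0, 0, 17, 0, 0, 0], [-1, 0, 0, 17, 0, 0, 0]],
])

```text
t: 5.68
eef_pos: [0.6645, 0.1047, 0.1658]
tool_rot: [-0.001, 0.757, 0.653, -0.001]
contact_force: [-0.3, -0.9, -1.9]
gripper_width: 0.679
grasp_force: 45.0
```

Request:
step_arm([
  [[0.37, 0, 0, 2, 0, 0, 0], [0.38, 0, 0, 2, 0, 0, 0], [0.39, 0, 0, 2, 0, 0, 0], [0.4, 0, 0, 2, 0, 0, 0], [0.41, 0, 0, 2, 0, 0, 0], [0.42, 0, 0, 2, 0, 0, 0], [0.44, 0, 0, 2, 0, 0, 0], [0.46, 0, 0, 2, 0, 0, 0], [0.5, 0, 0, 2, 0, 0, 0], [0.55, 0, 0, 2, 0, 0, 0]],
], force=20)

```text
t: 6.52
eef_pos: [0.6648, 0.1044, 0.1637]
tool_rot: [-0.001, 0.757, 0.653, -0.001]
contact_force: [0.6, 0.6, 0.1]
gripper_width: 0.772
grasp_force: 0.0
```

```bash
python3 -c "
from h import *
S=cam('scene');T=cam('top')
def cr(C,x,y,w,h,s): return cv2.resize((255*(C['image'][y:y+h,x:x+w]/255.)**.5).astype('uint8')[:,:,::-1],None,fx=s,fy=s)
cv2.imwrite('pics/a5.png',np.hstack([cr(T,220,120,60,80,6),cr(S,290,150,60,80,6)]))"
```

```text
(no output)
```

View pics/a5.png

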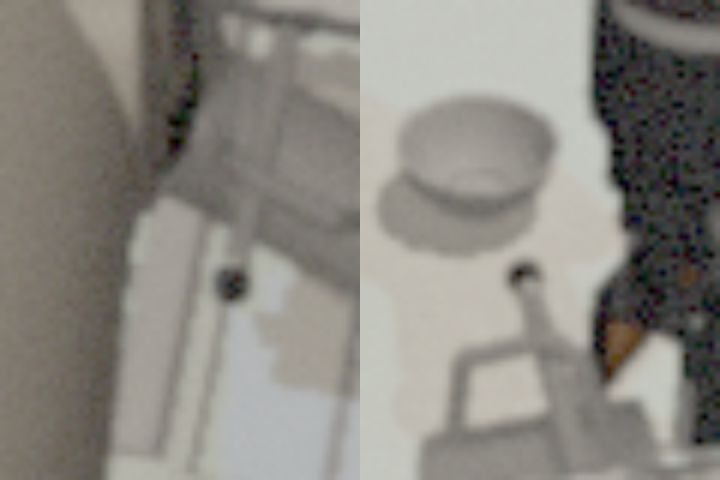

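The cup swung down and hangs on the peg by its handle, tilted, with its upper bar at about (500,350) in the right crop. I'll retreat straight up and go to cup B.

Request:
step_arm([
  [[0.55, 0, 0, -40, 0, 0, 0], [0.55, 0, 0, -80, 0, 0, 0], [0.55, 0, 0, -105, 0, 0, 0], [0.55, 0, 0, -105, 0, 0, 0]],
])

```text
t: 6.95
eef_pos: [0.6685, 0.1042, 0.2758]
tool_rot: [0.001, 0.757, 0.653, 0.003]
contact_force: [0.8, -0.4, 0.5]
gripper_width: 0.776
grasp_force: 0.0
```

```bash
cat >> h.py <<'E'
def look(names,im0='top0.png',cn='top'):
    "shift of patches of the first picture in the present one"
    c=cam(cn);g=cv2.cvtColor(c['image'],cv2.COLOR_RGB2GRAY);r=cv2.imread('pics/'+im0,0)
    for n,(x,y,w,h) in names.items():
        m=30;p=r[y:y+h,x:x+w];a=g[max(y-m,0):y+h+m,x-m:x+w+m]
        q=cv2.matchTemplate(a,p,cv2.TM_CCOEFF_NORMED);_,v,_,l=cv2.minMaxLoc(q);print(n,'score %.2f'%v,'shift px',l[0]-m,l[1]-min(m,y))
    return c
TB=dict(A=(232,240,35,42),B=(292,246,35,45),C=(354,266,35,45),gog=(150,195,80,78),mirror=(318,152,30,22))
SB=dict(A=(276,178,38,40),B=(228,186,32,38),C=(165,188,34,42),gog=(325,172,64,60),mirror=(240,216,30,20))
E
python3 -c "
from h import *
look(TB);print();look(SB,'scene0.png','scene')
go(.4232,-.0507,.2,-68.5)"
```

```text
A score 0.15 shift px -30 29
B score 0.95 shift px 0 0
C score 0.90 shift px 0 0
gog score 0.17 shift px 14 3
mirror score 0.87 shift px 0 0

A score 0.57 shift px 9 -15
B score 0.96 shift px 0 0
C score 0.91 shift px 0 0
gog score 0.89 shift px 0 0
mirror score 0.95 shift px 0 0
shift [-189.  -217.1   70.2] rot [-9.000e-02  2.000e-02  6.006e+01] rows>= 7.105020252715218 8.388278039459369
```

Request:
step_arm([
  [[1, -95, -109, 0, 0, 0, 30], [1, -95, -109, 0, 0, 0, 30], [1, -95, -109, 0, 0, 0, 30], [1, -95, -109, 0, 0, 0, 30], [1, -189, -217, 0, 0, 0, 60], [1, -189, -217, 30, 0, 0, 60], [1, -189, -217, 60, 0, 0, 60], [1, -189, -217, 70, 0, 0, 60], [1, -189, -217, 70, 0, 0, 60], [1, -189, -217, 70, 0, 0, 60]],
])

```text
t: 7.88
eef_pos: [0.4184, -0.0513, 0.1971]
tool_rot: [-0.001, 0.983, 0.185, -0.005]
contact_force: [-0.3, 1.0, -0.1]
gripper_width: 0.994
grasp_force: 0.0
```

```bash
python3 -c "
from h import *
look(dict(B=SB['B'],C=SB['C']),'scene0.png','scene')
go(.4232,-.0507,.033,-68.5)"
```

```text
B score 0.98 shift px 0 0
C score 0.89 shift px 0 0
shift [  2.8   1.  165.6] rot [-0.11  0.34  0.11] rows>= 3.971863037665147 0.05222044440178748
```

Request:
step_arm([
  [[1, 0, 0, 40, 0, 0, 0], [1, 0, 0, 80, 0, 0, 0], [1, 0, 0, 120, 0, 0, 0], [1, 0, 0, 150, 0, 0, 0], [1, 0, 0, 164, 0, 0, 0], [1, 0, 0, 164, 0, 0, 0], [1, 0, 0, 164, 0, 0, 0]],
])

```text
t: 8.52
eef_pos: [0.423, -0.0506, 0.0355]
tool_rot: [-0.0, 0.982, 0.188, -0.002]
contact_force: [0.6, 0.2, -0.2]
gripper_width: 0.999
grasp_force: 0.0
```

```bash
python3 -c "
from h import *
go(.4232,-.0507,.033,-68.5)"
```

```text
shift [0.1 0.2 2.5] rot [-0.06  0.24  0.18] rows>= 0.06019136881540112 0.042729213801056855
```

Request:
step_arm([
  [[-1, 0, 0, 1, 0, 0, 0], [-1, 0, 0, 1, 0, 0, 0], [-1, 0, 0, 1, 0, 0, 0], [-1, 0, 0, 1, 0, 0, 0], [-1, 0, 0, 1, 0, 0, 0], [-1, 0, 0, 1, 0, 0, 0]],
], force=40)

```text
t: 9.02
eef_pos: [0.4234, -0.0503, 0.036]
tool_rot: [-0.0, 0.982, 0.187, -0.0]
contact_force: [-0.8, 0.5, 7.8]
gripper_width: 0.683
grasp_force: 43.3
```

Request:
step_arm([
  [[-1, 0, 0, -40, 0, 0, 0], [-1, 0, 0, -80, 0, 0, 0], [-1, 0, 0, -120, 0, 0, 0], [-1, 0, 0, -150, 0, 0, 0], [-1, 0, 0, -150, 0, 0, 0]],
])

```text
t: 9.43
eef_pos: [0.4261, -0.0509, 0.19]
tool_rot: [-0.001, 0.982, 0.187, 0.003]
contact_force: [1.1, 0.3, -1.7]
gripper_width: 0.683
grasp_force: 44.8
```

```bash
python3 -c "
from h import *
look(dict(C=SB['C'],gog=SB['gog']),'scene0.png','scene')
x,y=rack(-.205,-.0725+.047);print(x,y);go(x,y,.182,-9.3)"
```

```text
C score 0.88 shift px 0 0
gog score 0.97 shift px 0 0
0.4892750738161958 -0.1635000093743197
shift [ 18.2 129.2   5.5] rot [ 2.000e-02 -3.000e-01 -5.908e+01] rows>= 3.131689741049978 8.251503499911449
```

Request:
step_arm([
  [[-1, 9, 65, 0, 0, 0, -30], [-1, 9, 65, 0, 0, 0, -30], [-1, 9, 65, 0, 0, 0, -30], [-1, 9, 65, 0, 0, 0, -30], [-1, 18, 129, 3, 0, -0.3, -59], [-1, 18, 129, 3, 0, -0.3, -59], [-1, 18, 129, 3, 0, -0.3, -59], [-1, 18, 129, 3, 0, -0.3, -59], [-1, 18, 129, 3, 0, -0.3, -59], [-1, 18, 129, 3, 0, -0.3, -59]],
])

```text
t: 10.32
eef_pos: [0.4857, -0.164, 0.1803]
tool_rot: [-0.002, 0.762, 0.648, -0.004]
contact_force: [0.5, 0.1, -0.7]
gripper_width: 0.679
grasp_force: 44.6
```

```bash
python3 -c "
from h import *
T=cam('top');S=cam('scene');p,R=pose();c=p[:2];b=p[2]-.036
L=[]
for C in(T,S): L.append([proj(C,[*(c-d*RYv),b+.069])[0] for d in(.03,.05,.07)]);print(np.array(L[-1]))
def cr(C,x,y,w,h,s): return cv2.resize((255*(C['image'][y:y+h,x:x+w]/255.)**.5).astype('uint8')[:,:,::-1],None,fx=s,fy=s)
o=[(np.array(l[1])-[30,40]).astype(int) for l in L];print(o)
cv2.imwrite('pics/b3.png',np.hstack([cr(T,*o[0],60,80,6),cr(S,*o[1],60,80,6)]))
x,y=rack(-.073,-.0255);go(x,y,.184,-9.3);print(p)"
```

```text
[[380.74081232 238.19134131]
 [390.39442628 240.04807726]
 [400.03933735 241.90218264]]
[[186.76331754 177.76401903]
 [177.80880027 178.82543448]
 [168.83687745 179.89162181]]
[array([360, 200]), array([147, 138])]
shift [  1.7 135.2  -4.4] rot [-0.44  0.27 -0.35] rows>= 3.2441789083420045 0.08710874932688645
[ 0.48596773 -0.16386975  0.18068266]
```

View pics/b3.png

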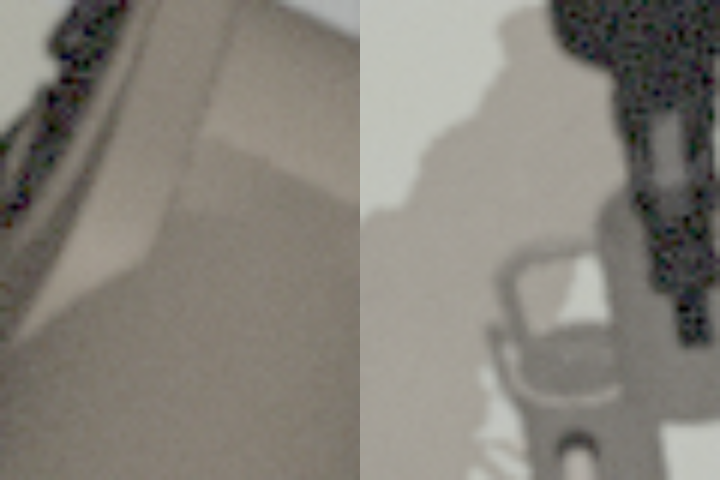

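In the scene crop, cup B's handle runs from (187,179) to about (169,182). I expected (187,178) to (169,180), so I'll thread it.

Request:
step_arm([
  [[-1, 1, 0, -4, 0, 0.3, 0], [-1, 1, 0, -4, 0, 0.3, 0], [-1, 1, 20, -4, 0, 0.3, 0], [-1, 1, 40, -4, 0, 0.3, 0], [-1, 1, 60, -4, 0, 0.3, 0], [-1, 1, 80, -4, 0, 0.3, 0], [-1, 1, 100, -4, 0, 0.3, 0], [-1, 1, 120, -4, 0, 0.3, 0], [-1, 1, 133, -4, 0, 0.3, 0], [-1, 1, 133, -4, 0, 0.3, 0]],
])

```text
t: 11.25
eef_pos: [0.6207, -0.1843, 0.1845]
tool_rot: [-0.002, 0.763, 0.647, -0.002]
contact_force: [-0.1, -0.0, -0.9]
gripper_width: 0.676
grasp_force: 44.6
```

```bash
python3 -c "
from h import *
x,y=rack(-.073,-.0255);go(x,y,.166,-9.3);p,R=pose();print(p,bot.get_obs()['contact_force'])
look(dict(mirror=SB['mirror']),'scene0.png','scene')"
```

```text
shift [-0.7 -1.  18.5] rot [-0.25  0.03 -0.1 ] rows>= 0.44460974906073947 0.037838595486435936
[ 0.62074253 -0.18433894  0.18447194] [-0.13832944 -0.01532773 -0.94412599]
mirror score 0.50 shift px 6 6
```

Request:
step_arm([
  [[-1, 0, 0, 8, 0, 0, 0], [-1, 0, 0, 14, 0, 0, 0], [-1, 0, 0, 17, 0, 0, 0], [-1, 0, 0, 18, 0, 0, 0], [-1, 0, 0, 18, 0, 0, 0]],
])

```text
t: 11.72
eef_pos: [0.6173, -0.1848, 0.1668]
tool_rot: [-0.003, 0.763, 0.646, -0.002]
contact_force: [-1.0, 0.9, 1.8]
gripper_width: 0.681
grasp_force: 45.2
```

Request:
step_arm([
  [[0.37, 0, 0, 1, 0, 0, 0], [0.38, 0, 0, 1, 0, 0, 0], [0.39, 0, 0, 1, 0, 0, 0], [0.4, 0, 0, 1, 0, 0, 0], [0.41, 0, 0, 1, 0, 0, 0], [0.42, 0, 0, 1, 0, 0, 0], [0.44, 0, 0, 1, 0, 0, 0], [0.46, 0, 0, 1, 0, 0, 0], [0.5, 0, 0, 1, 0, 0, 0], [0.55, 0, 0, 1, 0, 0, 0]],
], force=20)

```text
t: 12.55
eef_pos: [0.618, -0.1849, 0.1656]
tool_rot: [-0.002, 0.763, 0.647, -0.002]
contact_force: [0.3, -0.2, -0.7]
gripper_width: 0.776
grasp_force: 0.0
```

Request:
step_arm([
  [[0.55, 0, 0, -40, 0, 0, 0], [0.55, 0, 0, -80, 0, 0, 0], [0.55, 0, 0, -110, 0, 0, 0], [0.55, 0, 0, -110, 0, 0, 0]],
])

```text
t: 12.88
eef_pos: [0.6217, -0.1869, 0.2829]
tool_rot: [0.002, 0.763, 0.646, 0.002]
contact_force: [1.0, -1.1, -0.2]
gripper_width: 0.774
grasp_force: 0.0
```

```bash
python3 -c "
from h import *
look(TB);print();S=look(SB,'scene0.png','scene');save(S,'sB.png')
go(.3806,-.1961,.2,-60.7)"
```

```text
A score 0.30 shift px -29 -11
B score 0.27 shift px -27 17
C score 0.20 shift px -5 -30
gog score 0.99 shift px 0 0
mirror score 0.98 shift px 0 0

A score 0.56 shift px 10 -16
B score 0.41 shift px 11 11
C score 0.68 shift px -1 0
gog score 0.97 shift px 0 0
mirror score 0.52 shift px 30 -16
shift [ -49.8 -233.5   77.8] rot [-1.700e-01  5.000e-02  5.126e+01] rows>= 6.0217699168776635 7.159260653741077
```

Request:
step_arm([
  [[1, -25, -117, -10, 0, 0, 26], [1, -25, -117, -10, 0, 0, 26], [1, -25, -117, -10, 0, 0, 26], [1, -25, -117, -10, 0, 0, 26], [1, -50, -233, 0, 0, 0, 51], [1, -50, -233, 30, 0, 0, 51], [1, -50, -233, 60, 0, 0, 51], [1, -50, -233, 75, 0, 0, 51], [1, -50, -233, 75, 0, 0, 51], [1, -50, -233, 75, 0, 0, 51]],
])

```text
t: 13.82
eef_pos: [0.3786, -0.1954, 0.201]
tool_rot: [-0.002, 0.967, 0.256, -0.005]
contact_force: [0.7, 0.2, -0.3]
gripper_width: 1.003
grasp_force: 0.0
```

```bash
python3 -c "
from h import *
look(TB);print();S=look(SB,'scene0.png','scene');save(S,'sB2.png')
go(.3806,-.1961,.034,-60.7);print(bot.get_obs()['q'])
im=(255*(S['image'][160:340,100:370]/255.)**.5).astype('uint8')[:,:,::-1];cv2.imwrite('pics/b4.png',cv2.resize(im,None,fx=2.9,fy=2.9))"
```

```text
A score 0.30 shift px -29 -11
B score 0.13 shift px 30 -22
C score 0.55 shift px 14 16
gog score 1.00 shift px 0 0
mirror score 0.99 shift px 0 0

A score 0.58 shift px 10 -16
B score 0.43 shift px -24 -16
C score 0.97 shift px 0 0
gog score 0.97 shift px 0 0
mirror score 0.51 shift px -23 -29
shift [ -0.5  -0.5 169.2] rot [-0.12  0.23  0.41] rows>= 4.0575893893266155 0.0677626227413866
[-0.44515184  0.11410026  0.84872812  2.18017082 -0.10743416  0.8927569
 -0.58410028]
```

View pics/b4.png

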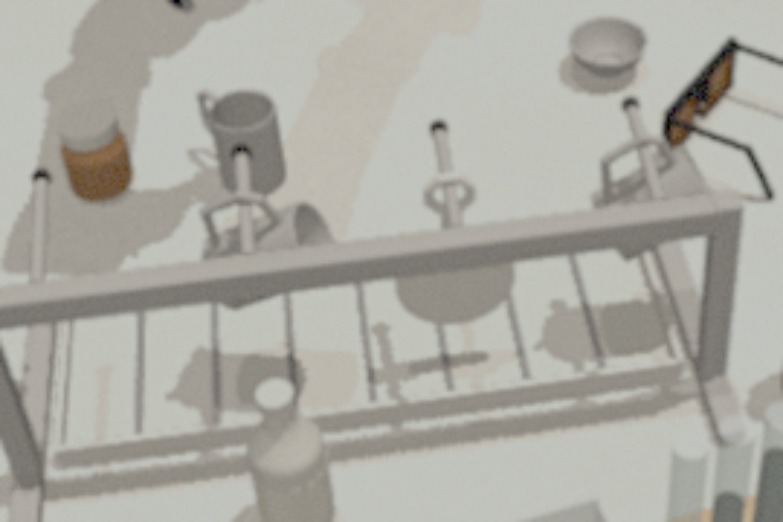

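Two cups hang on their pegs, at (240,230) and (650,170) in this crop. The mirror is untouched at (450,190), and cup C still stands at (247,140). I'll grasp C now.

Request:
step_arm([
  [[1, 0, 0, 40, 0, 0, 0], [1, 0, 0, 80, 0, 0, 0], [1, 0, 0, 120, 0, 0, 0], [1, 0, 0, 150, 0, 0, 0], [1, 0, 0, 167, 0, 0, 0], [1, 0, 0, 167, 0, 0, 0], [1, 0, 0, 167, 0, 0, 0]],
])

```text
t: 14.5
eef_pos: [0.3808, -0.1963, 0.0353]
tool_rot: [-0.001, 0.967, 0.256, -0.003]
contact_force: [0.1, 0.0, 0.0]
gripper_width: 0.997
grasp_force: 0.0
```

```bash
python3 -c "
from h import *
go(.3806,-.1961,.034,-60.7);look(dict(C=SB['C']),'scene0.png','scene')"
```

```text
shift [-0.1 -0.3  1.3] rot [-0.21  0.26  0.35] rows>= 0.0320841442692078 0.06758968509811654
C score 0.48 shift px -10 -28
```

Request:
step_arm([
  [[-1, 0, 0, 0, 0, 0, 0], [-1, 0, 0, 0, 0, 0, 0], [-1, 0, 0, 0, 0, 0, 0], [-1, 0, 0, 0, 0, 0, 0], [-1, 0, 0, 0, 0, 0, 0], [-1, 0, 0, 0, 0, 0, 0]],
], force=40)

```text
t: 15.05
eef_pos: [0.3809, -0.1961, 0.0367]
tool_rot: [-0.001, 0.967, 0.255, -0.001]
contact_force: [-0.5, 1.0, 11.0]
gripper_width: 0.68
grasp_force: 40.9
```

Request:
step_arm([
  [[-1, 0, 0, -40, 0, 0, 0], [-1, 0, 0, -80, 0, 0, 0], [-1, 0, 0, -120, 0, 0, 0], [-1, 0, 0, -150, 0, 0, 0], [-1, 0, 0, -150, 0, 0, 0]],
])

```text
t: 15.47
eef_pos: [0.3832, -0.1974, 0.1903]
tool_rot: [-0.0, 0.967, 0.255, 0.002]
contact_force: [0.8, -0.1, -1.8]
gripper_width: 0.679
grasp_force: 45.0
```

```bash
python3 -c "
from h import *
x,y=rack(-.205,-.2175+.047);print(x,y);go(x,y,.184,-9.3)"
```

```text
0.46581754548506793 -0.30658999632167505
shift [ 18.  135.7   6.6] rot [  0.17  -0.22 -51.15] rows>= 3.2865136561454698 7.143960281444438
```

Request:
step_arm([
  [[-1, 9, 68, 0, 0, 0, -26], [-1, 9, 68, 0, 0, 0, -26], [-1, 9, 68, 0, 0, 0, -26], [-1, 9, 68, 0, 0, 0, -26], [-1, 18, 136, 3, 0, -0.2, -51], [-1, 18, 136, 3, 0, -0.2, -51], [-1, 18, 136, 3, 0, -0.2, -51], [-1, 18, 136, 3, 0, -0.2, -51], [-1, 18, 136, 3, 0, -0.2, -51], [-1, 18, 136, 3, 0, -0.2, -51]],
])

```text
t: 16.3
eef_pos: [0.4624, -0.3051, 0.1814]
tool_rot: [-0.002, 0.764, 0.646, -0.003]
contact_force: [-0.0, -0.2, -1.5]
gripper_width: 0.675
grasp_force: 44.8
```

```bash
python3 -c "
from h import *
S=cam('scene');p,R=pose();b=p[2]-.0367
P=np.array([proj(S,[*(p[:2]-d*RYv),b+h])[0] for d,h in((.03,.069),(.05,.069),(.066,.06),(.066,.043))]);print(P)
g=cv2.cvtColor(S['image'],cv2.COLOR_RGB2GRAY);o=P[1].astype(int);print(o);print(g[o[1]-8:o[1]+16,o[0]-16:o[0]+12])
x,y=rack(-.073,-.1705);go(x,y,.185,-9.3);print(p)"
```

```text
[[122.40670718 185.3309926 ]
 [113.37130159 186.42215196]
 [107.0638191  190.48129385]
 [108.78775925 196.41158567]]
[113 186]
[[145 148 144 147 145 146 146 147 146 147 148 146 147 146 147 146 148 146
  149 145 147 149 149 141 121  78  31  12]
 [145 146 147 146 147 147 147 146 148 145 147 146 146 147 149 146 146 145
  148 147 145 148 145 126  92  56  34   8]
 [150 149 148 147 147 146 147 147 147 146 146 146 148 147 147 146 147 146
  149 146 148 146 136 100  65  41  27  16]
 [148 147 145 144 148 147 147 147 145 146 146 147 146 146 147 147 148 148
  147 149 148 144 124  84  49  42  33  24]
 [147 145 148 146 146 147 144 147 146 146 148 145 148 148 149 148 148 149
  151 149 149 139 109  66  40  36  35  27]
 [145 147 148 146 146 148 148 148 148 147 147 149 149 147 148 149 147 147
  148 147 145 137 102  62  39  42  39  33]
 [147 147 146 148 147 147 147 147 147 149 145 147 146 145 146 146 143 138
  135 130 132 120  94  64  38  42  43  30]
 [147 145 145 147 147 147 146 149 146 146 132 130 132 127 128 124 120 110
  105 103  99  94  80  61  45  42  42  37]
 [146 146 146 147 145 146 148 149 149
[... 1269 characters left out ...]
49 147 150 136  95  59  50  82 131 147 150 148 148 146
  147 147 149 150 149 148 143 113  69  54]
 [147 149 148 146 147 149 149 143 113  68  49  70 120 148 151 148 149 148
  147 149 147 147 149 145 128 100  68  53]
 [145 149 147 149 148 150 149 147 131  85  54  60  98 140 147 148 150 149
  147 149 149 150 147 137 111  91  67  49]
 [147 147 148 146 147 148 148 151 144 105  64  51  75 116 133 137 144 146
  147 147 149 148 142 124 104  92  76  57]
 [148 148 146 148 147 144 148 149 145 115  68  52  58  77  94 100 111 120
  127 135 139 142 133 111  96  97  83  62]]
shift [ -0.5 135.5  -4.6] rot [-0.44  0.13 -0.26] rows>= 3.2512945005223997 0.07365249649963805
[ 0.46249164 -0.30497773  0.18146881]
```

Request:
step_arm([
  [[-1, 2, 0, -4, 0, 0.2, 0], [-1, 2, 0, -4, 0, 0.2, 0], [-1, 2, 20, -4, 0, 0.2, 0], [-1, 2, 40, -4, 0, 0.2, 0], [-1, 2, 60, -4, 0, 0.2, 0], [-1, 2, 80, -4, 0, 0.2, 0], [-1, 2, 100, -4, 0, 0.2, 0], [-1, 2, 120, -4, 0, 0.2, 0], [-1, 2, 133, -4, 0, 0.2, 0], [-1, 2, 133, -4, 0, 0.2, 0]],
])

```text
t: 17.18
eef_pos: [0.5974, -0.3241, 0.1842]
tool_rot: [-0.002, 0.762, 0.648, -0.002]
contact_force: [0.5, 1.1, -1.7]
gripper_width: 0.681
grasp_force: 44.8
```

```bash
python3 -c "
from h import *
x,y=rack(-.073,-.1705);go(x,y,.166,-9.3);p,R=pose();print(p,bot.get_obs()['contact_force'])"
```

```text
shift [-4.  -0.6 18.3] rot [-0.34 -0.02  0.01] rows>= 0.44944040321322093 0.04758861742290732
[ 0.5974181  -0.32414394  0.18424872] [ 0.50716958  1.11376884 -1.72159167]
```

Request:
step_arm([
  [[-1, -2, 0, 8, 0, 0, 0], [-1, -2, 0, 14, 0, 0, 0], [-1, -2, 0, 16, 0, 0, 0], [-1, -2, 0, 17, 0, 0, 0], [-1, -2, 0, 17, 0, 0, 0]],
])

```text
t: 17.6
eef_pos: [0.5927, -0.3275, 0.168]
tool_rot: [-0.003, 0.763, 0.646, -0.002]
contact_force: [-2.5, 1.5, 3.7]
gripper_width: 0.679
grasp_force: 45.5
```

Request:
step_arm([
  [[0.37, 0, 0, 1, 0, 0, 0], [0.38, 0, 0, 1, 0, 0, 0], [0.39, 0, 0, 1, 0, 0, 0], [0.4, 0, 0, 1, 0, 0, 0], [0.41, 0, 0, 1, 0, 0, 0], [0.42, 0, 0, 1, 0, 0, 0], [0.44, 0, 0, 1, 0, 0, 0], [0.46, 0, 0, 1, 0, 0, 0], [0.5, 0, 0, 1, 0, 0, 0], [0.55, 0, 0, 1, 0, 0, 0]],
], force=20)

```text
t: 18.43
eef_pos: [0.5939, -0.3272, 0.1664]
tool_rot: [-0.003, 0.763, 0.647, -0.002]
contact_force: [-0.0, 0.1, -0.4]
gripper_width: 0.772
grasp_force: 0.0
```

Request:
step_arm([
  [[0.55, 0, 0, -40, 0, 0, 0], [0.55, 0, 0, -80, 0, 0, 0], [0.55, 0, 0, -110, 0, 0, 0], [0.55, 0, 0, -110, 0, 0, 0]],
])

```text
t: 18.77
eef_pos: [0.5972, -0.3299, 0.284]
tool_rot: [0.002, 0.763, 0.646, 0.0]
contact_force: [1.0, -1.1, 1.2]
gripper_width: 0.777
grasp_force: 0.0
```

```bash
python3 -c "
from h import *
look(TB);print();S=look(SB,'scene0.png','scene');save(S,'sC.png');look(dict(A=(295,205,45,40),B=(165,215,50,45)),'sB2.png','scene')
for y in(37.7,-142.3): go(.446,.2055,.2,y)"
```

```text
A score 0.30 shift px -29 -11
B score 0.22 shift px -28 17
C score 0.22 shift px -30 -30
gog score 1.00 shift px 0 0
mirror score 0.99 shift px 0 0

A score 0.58 shift px 10 -16
B score 0.37 shift px 11 11
C score 0.45 shift px -18 -26
gog score 0.97 shift px 0 0
mirror score 0.68 shift px 26 -12
A score 1.00 shift px 0 0
B score 0.59 shift px 1 0
shift [ 501.  -233.2   78.5] rot [ -0.38  -0.23 -47.13] rows>= 13.38519428673553 6.582694567058268
shift [ 501.  -233.2   78.5] rot [ -0.29   0.47 132.87] rows>= 13.38519428673553 18.55742286779802
```

Request:
step_arm([
  [[0.2, 250, -117, 5, 0, 0, -24], [0.2, 250, -117, 5, 0, 0, -24], [0.2, 250, -117, 5, 0, 0, -24], [0.2, 250, -117, 5, 0, 0, -24], [0.2, 250, -117, 5, 0, 0, -24], [0.2, 250, -117, 5, 0, 0, -24], [0.2, 250, -117, 5, 0, 0, -24], [0.2, 250, -117, 5, 0, 0, -24], [0.2, 250, -117, 5, 0, 0, -24], [0.2, 250, -117, 5, 0, 0, -24]],
])

```text
t: 19.75
eef_pos: [0.5197, -0.0621, 0.2716]
tool_rot: [-0.004, 0.612, 0.791, -0.002]
contact_force: [0.0, -0.7, -1.1]
gripper_width: 0.602
grasp_force: 0.0
```

```bash
python3 -c "
from h import *
go(.446,.2055,.2,37.7)"
```

```text
shift [277.3  -3.5  72.6] rot [ -0.44  -0.29 -23.15] rows>= 6.874522242636277 3.2340778021502663
```

Request:
step_arm([
  [[0.0, 277, -4, 0, -0.4, -0.3, -23], [0.0, 277, -4, 0, -0.4, -0.3, -23], [0.0, 277, -4, 0, -0.4, -0.3, -23], [0.0, 277, -4, 0, -0.4, -0.3, -23], [0.0, 277, -4, 0, -0.4, -0.3, -23], [0.0, 277, -4, 30, -0.4, -0.3, -23], [0.0, 277, -4, 60, -0.4, -0.3, -23], [0.0, 277, -4, 70, -0.4, -0.3, -23], [0.0, 277, -4, 70, -0.4, -0.3, -23], [0.0, 277, -4, 70, -0.4, -0.3, -23]],
])

```text
t: 20.58
eef_pos: [0.4464, 0.2038, 0.2026]
tool_rot: [0.0, 0.443, 0.897, -0.001]
contact_force: [-0.2, -0.4, 0.9]
gripper_width: 0.498
grasp_force: 0.0
```

```bash
python3 -c "
from h import *
go(.446,.2055,.036,37.7);look(dict(gog=SB['gog']),'scene0.png','scene');look(dict(C=(100,210,50,50)),'sC.png','scene')
look(dict(B=(165,215,50,45)),'sB2.png','scene')"
```

```text
shift [  1.8   1.  166.6] rot [-0.13  0.07 -0.25] rows>= 3.99550898331163 0.04055092497474295
gog score 0.97 shift px 0 0
C score 0.72 shift px -1 0
B score 0.62 shift px 0 0
```

Request:
step_arm([
  [[0, 1, 1, 40, 0, 0, 0], [0, 1, 1, 80, 0, 0, 0], [0, 1, 1, 120, 0, 0, 0], [0, 1, 1, 150, 0, 0, 0], [0, 1, 1, 165, 0, 0, 0], [0, 1, 1, 165, 0, 0, 0], [0, 1, 1, 165, 0, 0, 0]],
])

```text
t: 21.32
eef_pos: [0.4477, 0.2064, 0.0392]
tool_rot: [0.001, 0.443, 0.897, 0.0]
contact_force: [-0.5, -0.8, -0.9]
gripper_width: 0.498
grasp_force: 0.0
```

Request:
step_arm([
  [[-0.4, 0, 0, 0, 0, 0, 0], [-0.7, 0, 0, 0, 0, 0, 0], [-1, 0, 0, 0, 0, 0, 0], [-1, 0, 0, 0, 0, 0, 0], [-1, 0, 0, 0, 0, 0, 0], [-1, 0, 0, 0, 0, 0, 0], [-1, 0, 0, 0, 0, 0, 0], [-1, 0, 0, 0, 0, 0, 0]],
], force=25)

```text
t: 21.98
eef_pos: [0.4479, 0.2077, 0.0403]
tool_rot: [0.001, 0.442, 0.897, 0.002]
contact_force: [0.1, -1.1, 6.8]
gripper_width: 0.107
grasp_force: 25.0
```

Grip width reads 9 mm, so the brow is held. Next I'll lift and go over the rail.

Request:
step_arm([
  [[-1, 0, 0, -40, 0, 0, 0], [-1, 0, 0, -80, 0, 0, 0], [-1, 0, 0, -120, 0, 0, 0], [-1, 0, 0, -160, 0, 0, 0], [-1, 0, 0, -200, 0, 0, 0], [-1, 0, 0, -215, 0, 0, 0], [-1, 0, 0, -215, 0, 0, 0]],
])

```text
t: 22.57
eef_pos: [0.4487, 0.2083, 0.2591]
tool_rot: [0.003, 0.442, 0.897, 0.005]
contact_force: [0.3, 0.9, -1.6]
gripper_width: 0.109
grasp_force: 24.8
```

```bash
python3 -c "
from h import *
go(.5363,.3621,.25,38.8);print(bot.get_obs()['gripper_width'],bot.get_obs()['grasp_force'])"
```

```text
shift [ 68.5 163.1  10.9] rot [ 0.65  0.04 -1.25] rows>= 4.250268545187366 0.19685307049406478
0.10872755727440596 24.779086410999298
```

Request:
step_arm([
  [[-1, 17, 40, 5, 0.3, 0, -0.5], [-1, 34, 80, 5, 0.3, 0, -1], [-1, 51, 120, 5, 0.5, 0, -1.2], [-1, 63, 150, 5, 0.5, 0, -1.2], [-1, 68, 163, 5, 0.5, 0, -1.2], [-1, 68, 163, 5, 0.5, 0, -1.2], [-1, 68, 163, 5, 0.5, 0, -1.2]],
])

```text
t: 23.15
eef_pos: [0.5334, 0.3601, 0.2473]
tool_rot: [-0.002, 0.432, 0.902, -0.005]
contact_force: [-0.5, 0.7, -0.3]
gripper_width: 0.111
grasp_force: 24.9
```

```bash
python3 -c "
from h import *
go(.5363,.3621,.163,38.8)
T=cam('top');S=cam('scene')
def cr(C,x,y,w,h,s): return cv2.resize((255*(C['image'][y:y+h,x:x+w]/255.)**.5).astype('uint8')[:,:,::-1],None,fx=s,fy=s)
cv2.imwrite('pics/g1.png',np.hstack([cr(T,60,120,100,140,4),cr(S,370,100,100,140,4)]))
p,R=pose();a=np.radians(38.8);ex=np.array([np.cos(a),np.sin(a)]);ey=np.array([-ex[1],ex[0]]);f=p[2]-.0403
for n,x,y,z in(('browL',0,.068,.06),('browR',0,-.068,.06),('bendL',.08,.065,.048),('bendR',.08,-.065,.048)):
  q=[*(p[:2]+x*ex+y*ey),f+z];print(n,proj(T,q)[0],proj(S,q)[0])
"
```

```text
shift [-0.2  4.3 84.2] rot [-0.58  0.05  0.01] rows>= 2.021821674435855 0.08131802585480243
browL [ 73.77287314 223.65156786] [428.82753331 110.83236556]
browR [129.82707888 181.52972522] [408.64308635 136.38483014]
bendL [ 55.18060558 190.77046108] [459.11114996 124.51920055]
bendR [107.65811415 151.41494888] [441.83582717 150.37634136]
```

View pics/g1.png

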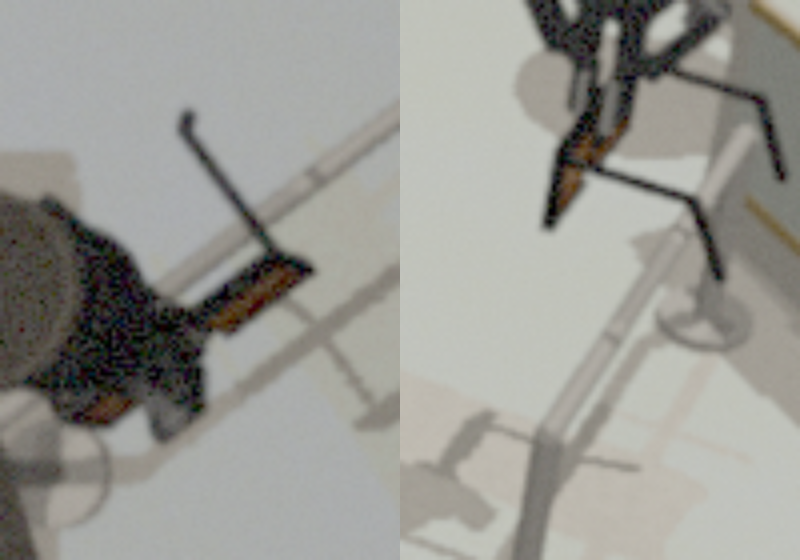

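The goggles hang level in the grip. The right arm's bend is at top (106,151) and scene (444,150), and its joint with the brow is at about top (129,182.5) and scene (411,138). I'll check those against the rail.

```bash
python3 -c "
from h import *
T=cam('top');S=cam('scene');p,R=pose();a=np.radians(38.8);ex=np.array([np.cos(a),np.sin(a)]);ey=np.array([-ex[1],ex[0]])
for t,s in(((106.2,151.3),(443.8,150.2)),((128.8,182.7),(411.5,139))):
  X,e=tri(T,t,S,s);d=X[:2]-p[:2];print(X,e,'gog x,y,z',d@ex,d@ey,X[2]-p[2]+.0403)
m=np.array([.5753,.3934]);print('tool to rail',(m-p[:2])@ex,(m-p[:2])@ey)
X=onz(S,(460.5,124.5),p[2]-.0403+.048);d=X[:2]-p[:2];print(d@ex,d@ey)
go(.5363,.3621,.163,38.8)"
```

```text
[0.63723135 0.36197312 0.25546267] 0.0016403371096034842 gog x,y,z 0.08268851453011973 -0.06221354461943576 0.04697435493828378
[0.5756818  0.31266858 0.25827858] 0.003824819841580117 gog x,y,z 0.003826203439428537 -0.06207126648443346 0.049790262019235754
tool to rail 0.05411526566787396 0.0010850294382093906
0.08287103041680279 0.06582915639715975
shift [ 1.2  4.8 85.8] rot [-0.47  0.04 -0.13] rows>= 2.0609721569107897 0.06833592079734674
```

Request:
step_arm([
  [[-1, 1, 3, 0, -0.4, 0, 0], [-1, 1, 3, 20, -0.4, 0, 0], [-1, 1, 3, 40, -0.4, 0, 0], [-1, 1, 3, 60, -0.4, 0, 0], [-1, 1, 3, 75, -0.4, 0, 0], [-1, 1, 3, 80, -0.4, 0, 0], [-1, 1, 3, 82, -0.4, 0, 0], [-1, 1, 3, 82, -0.4, 0, 0]],
])

```text
t: 24.02
eef_pos: [0.5355, 0.3625, 0.1671]
tool_rot: [0.0, 0.433, 0.902, -0.0]
contact_force: [-0.9, 0.5, 0.1]
gripper_width: 0.109
grasp_force: 24.8
```

```bash
python3 -c "
from h import *
go(.5363,.3621,.161,38.8);p,R=pose();a=np.radians(38.8);print(p,(np.array([.5753,.3934])-p[:2])@[np.cos(a),np.sin(a)],bot.get_obs()['contact_force'])"
```

```text
shift [-0.8  0.4  6.1] rot [-0.01  0.03 -0.05] rows>= 0.1478471236623343 0.008262681261312313
[0.53546476 0.36246665 0.16706832] 0.05042807183003763 [-0.85262569  0.47106439  0.13892288]
```

Request:
step_arm([
  [[-1, 0, 0, 2, 0, 0, 0], [-1, 0, 0, 4, 0, 0, 0], [-1, 0, 0, 5, 0, 0, 0], [-1, 0, 0, 6, 0, 0, 0], [-1, 0, 0, 6, 0, 0, 0], [-1, 0, 0, 6, 0, 0, 0]],
])

```text
t: 24.52
eef_pos: [0.5355, 0.3627, 0.161]
tool_rot: [0.0, 0.432, 0.902, -0.0]
contact_force: [0.0, 0.7, -0.7]
gripper_width: 0.11
grasp_force: 24.9
```

Request:
step_arm([
  [[-1, 0, 0, 1, 0, 0, 0], [-1, 0, 0, 1, 0, 0, 0], [-1, 0, 0, 2, 0, 0, 0], [-1, 0, 0, 2, 0, 0, 0], [-1, 0, 0, 2, 0, 0, 0]],
])

```text
t: 24.93
eef_pos: [0.5358, 0.3628, 0.1595]
tool_rot: [0.0, 0.432, 0.902, 0.0]
contact_force: [-1.6, -0.9, 5.6]
gripper_width: 0.109
grasp_force: 26.4
```

```bash
python3 -c "
from h import *
o=bot.get_obs();print(o['contact_force'],o['torque'],o['eef_pos'])"
```

```text
[-1.59999094 -0.92161723  5.63032693] [-0.05717119  0.05635878  0.08687643] [0.53584959 0.36276977 0.15950223]
```

Request:
step_arm([
  [[-1, 0, 0, -1, 0, 0, 0], [-0.78, 0, 0, -1, 0, 0, 0], [-0.75, 0, 0, -1, 0, 0, 0], [-0.7, 0, 0, -1, 0, 0, 0], [-0.6, 0, 0, -1, 0, 0, 0], [-0.5, 0, 0, -1, 0, 0, 0], [-0.35, 0, 0, -1, 0, 0, 0], [-0.35, 0, 0, -1, 0, 0, 0], [-0.35, 0, 0, -1, 0, 0, 0]],
], force=20)

```text
t: 25.68
eef_pos: [0.5352, 0.3625, 0.1595]
tool_rot: [0.0, 0.432, 0.902, -0.0]
contact_force: [-0.6, 0.7, 0.8]
gripper_width: 0.325
grasp_force: 0.0
```

Request:
step_arm([
  [[-0.35, 0, 0, -10, 0, 0, 0], [-0.35, 0, 0, -25, 0, 0, 0], [-0.35, 0, 0, -50, 0, 0, 0], [-0.35, 0, 0, -80, 0, 0, 0], [-0.35, 0, 0, -110, 0, 0, 0], [-0.35, 0, 0, -110, 0, 0, 0], [-0.35, 0, 0, -110, 0, 0, 0]],
])

```text
t: 26.27
eef_pos: [0.5365, 0.3633, 0.2728]
tool_rot: [0.001, 0.432, 0.902, 0.002]
contact_force: [-0.0, -0.2, -0.5]
gripper_width: 0.323
grasp_force: 0.0
```

```bash
python3 -c "
from h import *
S=cam('scene');save(S,'g2.png')
a=np.radians(38.8);ex=np.array([np.cos(a),np.sin(a)]);ey=np.array([-ex[1],ex[0]]);o=np.array([.5753,.3934])-.05*ex+0*ey
for n,x,y,z in(('browL',0,.065,.055),('browR',0,-.065,.055),('bendL',.08,.065,.048),('bendR',.08,-.065,.048),('earL',.104,.065,0),('earR',.104,-.065,0)):
  print(n,proj(S,[*(o+x*ex+y*ey),.121+z])[0])
g=S['image'].max(2);m=(g<45).astype('uint8')
print('\n'.join(''.join('#' if v else '.' for v in r) for r in m[128:200:2,385:470]))
x,y=rack(-.19,0);go(x,y,.27,80.7);go(x,y,.27,-9.3)"
```

```text
browL [424.61378856 143.04804366]
browR [405.81396161 168.67658819]
bendL [454.29679996 154.54836594]
bendR [437.29303677 181.50764236]
earL [459.80533212 172.8603174 ]
earR [443.43047845 200.65510984]
.....................................................................................
.....................................................................................
.....................................................................................
.....................................................................................
.....................................................................................
.....................................................................................
.....................................................................................
........................................##...........................................
......................................#####..........................................
.....................................####.....###....................................
....................................##
[... 1718 characters left out ...]
...................###...........................
........................................................##...........................
.........................................................##..........................
.........................................................##..........................
..........................................................##.........................
...........................................................##........................
shift [-375.5 -336.6    0.5] rot [ 5.000e-02  4.000e-02 -4.194e+01] rows>= 12.09308697399227 5.857548726162427
shift [-375.5 -336.6    0.5] rot [ 6.000e-02 -1.000e-02  4.806e+01] rows>= 12.09308697399227 6.71229587898524
```

The goggles sit level on the rail: the bends are at (457,154) and (438,182), and I predicted (454,154.5) and (437,181.5). Next is the tray.

Request:
step_arm([
  [[-1, -190, -168, 0, 0, 0, -21], [-1, -190, -168, 0, 0, 0, -21], [-1, -190, -168, 0, 0, 0, -21], [-1, -190, -168, 0, 0, 0, -21], [-1, -190, -168, 0, 0, 0, -21], [-1, -190, -168, 0, 0, 0, -21], [-1, -190, -168, 0, 0, 0, -21], [-1, -190, -168, 0, 0, 0, -21]],
])

```text
t: 26.98
eef_pos: [0.5226, 0.1055, 0.2691]
tool_rot: [-0.001, 0.264, 0.965, -0.001]
contact_force: [-0.1, 1.3, -0.4]
gripper_width: 0.001
grasp_force: 0.0
```

```bash
python3 -c "
from h import *
x,y=rack(-.195,.008);go(x,y,.27,80.7)"
```

```text
shift [-105.4 -213.6   -0.4] rot [ -0.15  -0.07 -21.3 ] rows>= 5.711980536054663 2.97495016519237
```

Request:
step_arm([
  [[-1, -105, -214, 0, 0, 0, -21.3], [-1, -105, -214, 0, 0, 0, -21.3], [-1, -105, -214, 0, 0, 0, -21.3], [-1, -105, -214, 0, 0, 0, -21.3], [-1, -105, -214, 0, 0, 0, -21.3], [-1, -105, -214, 0, 0, 0, -21.3], [-1, -105, -214, 0, 0, 0, -21.3], [-1, -105, -214, 0, 0, 0, -21.3]],
])

```text
t: 27.65
eef_pos: [0.506, -0.1295, 0.2694]
tool_rot: [-0.001, 0.08, 0.997, -0.001]
contact_force: [-0.1, 0.9, 0.8]
gripper_width: -0.002
grasp_force: 0.0
```

```bash
python3 -c "
from h import *
x,y=rack(-.195,.008);go(x,y,.02,80.7);x,y=rack(-.1565,.008);go(x,y,.02,80.7)
look(TB)"
```

```text
shift [  0.7  -2.5 249.4] rot [-0.07 -0.07  0.17] rows>= 5.98113937802881 0.027475301079477658
shift [-37.8  -2.6 249.4] rot [-0.07 -0.07  0.17] rows>= 6.049440995707937 0.027475301079477658
A score 0.18 shift px -9 30
B score 0.18 shift px -3 12
C score 0.29 shift px -13 -23
gog score 0.27 shift px 27 27
mirror score 1.00 shift px 0 0
```

Tool −x is the rack's +x, so I'll descend and then push.

Request:
step_arm([
  [[-1, 0, -2, 40, 0, 0, 0], [-1, 0, -2, 80, 0, 0, 0], [-1, 0, -2, 120, 0, 0, 0], [-1, 0, -2, 160, 0, 0, 0], [-1, 0, -2, 200, 0, 0, 0], [-1, 0, -2, 235, 0, 0, 0], [-1, 0, -2, 247, 0, 0, 0], [-1, 0, -2, 247, 0, 0, 0]],
])

```text
t: 28.37
eef_pos: [0.504, -0.1277, 0.02]
tool_rot: [-0.003, 0.076, 0.997, 0.0]
contact_force: [-0.2, -0.9, 0.6]
gripper_width: -0.001
grasp_force: 0.0
```

Request:
step_arm([
  [[-1, -5, 0, 0, 0, 0, 0], [-1, -10, 0, 0, 0, 0, 0], [-1, -15, 0, 0, 0, 0, 0], [-1, -20, 0, 0, 0, 0, 0], [-1, -25, 0, 0, 0, 0, 0], [-1, -30, 0, 0, 0, 0, 0], [-1, -33, 0, 0, 0, 0, 0], [-1, -35, 0, 0, 0, 0, 0], [-1, -35, 0, 0, 0, 0, 0]],
])

```text
t: 29.12
eef_pos: [0.5413, -0.1364, 0.0232]
tool_rot: [0.001, 0.078, 0.997, -0.001]
contact_force: [0.3, -0.2, 0.1]
gripper_width: -0.001
grasp_force: 0.0
```

```bash
python3 -c "
from h import *
o=bot.get_obs();p,R=pose();print(p,(p[:2]-RO)@RX,(p[:2]-RO)@RYv,o['contact_force'],o['contact_force'][:2]@RX)"
```

```text
[ 0.5412937  -0.13642041  0.02318098] -0.15804741859825655 0.009638259960579753 [ 0.324242   -0.21406141  0.08537573] 0.35460093347283395
```

Request:
step_arm([
  [[-1, -2, 0, 0, 0, 0, 0], [-1, -3, 0, 0, 0, 0, 0], [-1, -4, 0, 0, 0, 0, 0], [-1, -4, 0, 0, 0, 0, 0]],
])

```text
t: 29.45
eef_pos: [0.5419, -0.1366, 0.0225]
tool_rot: [-0.003, 0.078, 0.997, -0.0]
contact_force: [-6.9, 1.7, 5.4]
gripper_width: -0.001
grasp_force: 3.6
```

```bash
cat > f.py <<'E'
from h import *
o=bot.get_obs();p,R=pose();print(p,(p[:2]-RO)@RX,(p[:2]-RO)@RYv,o['contact_force'],o['contact_force'][:2]@RX)
T=cam('top');g=cv2.cvtColor(T['image'],cv2.COLOR_RGB2GRAY)
for yy in(.15,-.15,-.19):
    L=[(x,g[tuple(np.round(proj(T,[*rack(x,yy),.035])[0]).astype(int)[::-1])]) for x in np.arange(-.185,-.125,.003)]
    print(yy,' '.join('%d:%d'%(x*1000,v) for x,v in L))
E
python3 f.py
```

```text
[ 0.54187858 -0.13661557  0.02251358] -0.15743867066270847 0.009540287708829778 [-6.85230911  1.71944608  5.44797303] -7.04021225098643
0.15 -185:128 -182:128 -179:127 -176:126 -173:126 -169:127 -166:126 -163:126 -160:127 -157:126 -154:126 -151:124 -148:93 -145:90 -142:115 -139:117 -136:121 -133:127 -130:128 -127:129
-0.15 -185:94 -182:90 -179:91 -176:92 -173:95 -169:95 -166:97 -163:93 -160:93 -157:95 -154:94 -151:92 -148:86 -145:70 -142:92 -139:91 -136:91 -133:96 -130:95 -127:99
-0.19 -185:127 -182:126 -179:124 -176:123 -173:125 -169:125 -166:126 -163:126 -160:123 -157:124 -154:125 -151:121 -148:108 -145:93 -142:112 -139:119 -136:124 -133:126 -130:125 -127:126
```

Request:
step_arm([
  [[-1, -4, 0, 0, 0, 0, 0], [-1, -6, 0, 0, 0, 0, 0], [-1, -6, 0, 0, 0, 0, 0], [-1, -6, 0, 0, 0, 0, 0]],
])

```text
t: 29.83
eef_pos: [0.5419, -0.1367, 0.0214]
tool_rot: [-0.008, 0.078, 0.997, 0.001]
contact_force: [-19.4, 3.4, 14.6]
gripper_width: 0.004
grasp_force: 10.2
```

```bash
python3 f.py|head -1
```

```text
[ 0.54192803 -0.1366912   0.02144101] -0.15737763625511583 0.009473656385416685 [-19.39149793   3.4269905   14.55243411] -19.690468357334414
```

The tray is fully home: at 20 N it doesn't move. I'll retreat and check everything before handing in.

Request:
step_arm([
  [[-1, 10, 0, 0, 0, 0, 0], [-1, 30, 0, 0, 0, 0, 0], [-1, 40, 0, 0, 0, 0, 0], [-1, 40, 0, -40, 0, 0, 0], [-1, 40, 0, -80, 0, 0, 0], [-1, 40, 0, -120, 0, 0, 0], [-1, 40, 0, -160, 0, 0, 0], [-1, 40, 0, -200, 0, 0, 0], [-1, 40, 0, -240, 0, 0, 0], [-1, 40, 0, -250, 0, 0, 0]],
])

```text
t: 30.72
eef_pos: [0.5143, -0.1322, 0.2799]
tool_rot: [0.006, 0.078, 0.997, -0.0]
contact_force: [0.6, -0.8, 0.7]
gripper_width: -0.002
grasp_force: 0.0
```

```bash
python3 - <<'E'
from h import *
look(dict(mirror=TB['mirror'],lotion=(376,108,32,30),bowl=(200,274,40,40),jar=(408,286,36,32),toner=(208,92,30,40)))
print();S=look(dict(gog=(385,140,78,62)),'g2.png','scene');look(dict(A=(295,205,45,40),B=(165,215,50,45)),'sB2.png','scene')
look(dict(mirror=SB['mirror']),'scene0.png','scene')
# cup C, on the end peg: darker than the table around the peg, compared with the first picture
r=cv2.imread('pics/scene0.png',0);g=cv2.cvtColor(S['image'],cv2.COLOR_RGB2GRAY);d=(cv2.absdiff(r,g)>25)
print('\n'.join(''.join('#' if v else '.' for v in q) for q in d[200:300:3,85:165:2]))
E
```

```text
mirror score 0.98 shift px 0 0
lotion score 0.99 shift px 0 0
bowl score 0.99 shift px 0 0
jar score 0.59 shift px 8 2
toner score 1.00 shift px 0 0

gog score 1.00 shift px 0 0
A score 0.83 shift px 0 0
B score 0.61 shift px 0 0
mirror score 0.50 shift px 0 0
.....................###############....
......................#####.#######.....
.................#....##.....######.....
..............................######....
..............................######....
..............................######....
...............................#####....
..............................#######...
..............................#######...
............................#########...
.........................############...
............#.......##################..
.........##########.##################..
.......####.......####################..
........##.........###################..
........###.....#######################.
.........##.#..########################.
..........###..####################.....
.........####..#########................
.........##.............................
........................................
........................................
...................................#####
........................#######..#######
.............##################..#######
..............###...####################
....................####################
....................####################
....................##########..........
..................#.....................
............####..#######...............
.............################..........#
............#################........###
............#################..........#
```

```bash
python3 - <<'E'
from h import *
look(dict(jar=(118,194,32,36)),'scene0.png','scene');print(bot.hand_in())
E
```

```text
jar score 0.90 shift px 1 0
the job is handed in; nothing more can be done
None
```

The job is handed in: three cups hang on the free pegs, the goggles sit level on the rail and the tray is fully home; camera checks at the end showed the mirror and other things where they stood.

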